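# Fasten the large reagent case

## Robot

A 6-joint arm with a two-finger parallel gripper is mounted at the origin on the work surface. World frame = base frame: x ahead of the robot, y to its left, z up, the work surface at z = 0. Lengths are in m, angles in rad, forces in N, time in s.
With the tool pointing down it reaches from about 0.35 to 0.8 m from the base axis. Payload 7.3 kg.
Tool frame: the origin (TCP) lies between the finger pads; the fingertips stand 25 mm ahead of it and the grasp point (between the pads) lies 6 mm ahead of it (bot.nose_length is the distance from the TCP to the fingertips, in m); z points along the fingers, y is the direction in which the jaws open and shut (so a half turn about z gives the same grasp; the last joint's range is limited). The gripper opens to 85 mm and grips with 20 to 120 N. Pads are 22 mm wide; open, the fingers measure 114 mm over their backs; the gripper's body (76 mm by 85 mm) begins 54 mm behind the grasp point. The pads swing forward as they close: fully open they stand 13 mm farther back than shut.
Start: joints at [1.184, 0.342, 1.524, -0, 1.275, -0.146], TCP at [0.125, 0.51, 0.256] pointing down, gripper open.
Joint ranges: [-2.53, 2.53], [-0.77, 2.02], [0.04, 2.7], [-1, 4.14], [0.28, 2.66], [-3.11, 3.11]. Speed limits (rad/s): [2.57, 2.57, 3.14, 3.14, 3.14, 3.14].

## Interface

Orientations are given as a unit quaternion [x, y, z, w].
In Python, from cell import bot, eyes, workorder gives the robot as it stands.
- The arm moves only by the shell command python3 -m creep 'ROWS' [FORCE]. ROWS is JSON, a list of rows, each an object with "grip": the closure, from -1 (fully open) to 1 (shut); "translation": the shift along the tool's x, y, z in mm, a list of three; "rotation": the turn, a rotation vector about the tool's x, y, z in rad, a list of three. A call has 1 to 20 rows; each row shifts and turns the pose as measured when the row begins, along the tool's axes as they then stand; what a row does not reach is not made up. A row lasts 1/10 s, in which the tool goes at most 50 mm and 8.59 degrees, less where a joint would pass 70% of its speed; a pose out of reach is approached as far as the arm can. A call with a gripper value outside its range is refused whole. The fingers move at their own pace and stop on an object; FORCE is the grip in N (left out, the last holds). Time passes only in rows, so rows that do not move let the fingers close. It gives the time, the measured TCP pose, the force and the opening at its end, in the units of the state.
- bot.get_state(): the state, without advancing time (a new reading comes with each control period).
- eyes.capture(name): name is "scene" or "top" or "wrist"; returns the picture (420x560x3 uint8, blue, green, red); there is no depth.
- eyes.camera_model(name): a dict with "fx", "fy", "cx", "cy" (pixels), "R" (3x3) and "t" (3): a world point X has camera coordinates R X + t. Camera axes: x right, y down, z forward; pixel columns grow to the right and rows downward; lengths in m; the calibration is good to about 2 mm. The wrist camera is an equidistant fisheye: a pixel r from the principal point sees the ray r / f radians off the axis. A picture is of the moment at which its call begins: read the wrist's pose just before it. camera_model takes no time and is no camera call; for the wrist camera it gives the pose at the moment of the call.
- workorder.close_job(): hands the job in, once; it reports no verdict.
The state is a dict: "clock": time; "joint_pos": joint angles; "joint_velocities": joint speeds; "tau": joint torques, N m; "tool_pos": TCP position; "eef_rot": TCP orientation; "ft_force": force on the tool from outside, world axes, zero at the start; "wrist_torque": the same for the moment, N m; "opening": finger opening in m.
Only numpy, scipy, OpenCV 4.12 (cv2) and the standard library are available. Lean on these libraries where they do the work, as an engineer would, in place of code of your own. Each camera call takes 0.05 s, during which the arm holds its last target. There are 200 camera calls.

## Task

Fasten the larger of the two carrying cases on the lab bench: swing its steel hasp forward over the staple on the case's front deck and press it down until it lies flat. Leave the smaller case's hasp standing as it is, and let go at the end.

Things in the scene. Friction and masses are not known exactly. Their poses are not given: they have to be found in the camera images.
- case_large: Larger grey case with shut, fixed white lid; fixed to the bench, 200 (x) by 260 (y) by 110 mm high, flat top. Origin: centre of underside; x to its back, front (-x) roughly to the robot. Hasp hinge axis along y at x=-15, y=0, z=115 mm. Catch: dark staple on the grey front deck at x=-55, y=0, 20 (x) by 6 mm, 16 mm above the top. Bottle, jar and beaker stand over 20 mm clear of both cases.
- hasp_large (a joint): Large case's hasp, rad: steel strap 82 mm from axis to tip, 30 wide, 4 thick, a 26 by 12 mm slot for the staple 27 to 53 mm from the axis. 0 = closed: flat, tip to the case's front, upper face at z=117 mm, staple 9 mm up through the slot. Grows swinging up and back: 1.57 upright, 2.6 stop. Starts at 1.75 to 2.25, leaning back. Hinge stiff (about 1 N at the tip), stays where left.
- case_small: Smaller case of the same style, fixed to the bench: 160 (x) by 140 (y) by 80 mm high. Origin and axes as on the large case. Its hasp's hinge axis lies along y at x=5, y=0, z=85 mm.
- hasp_small (a joint): Angle of the small case's hasp (rad): same strap and same meaning as the large one. Starts at 1.8 to 2.2 and is to be left standing there.
Things that resemble listed ones, but are neither listed nor needed, are in the scene too. What is shaped like the case_small but green is not meant.

How it is judged:
At the end, for the whole second after the job is handed in: The large case's hasp lies over its staple within 0.18 rad (10 degrees) of flat and at rest; the small case's hasp still stands between 1.55 and 2.45 rad (value of joint hasp_large below 0.18 rad and velocity of joint hasp_large between -0.05 and 0.05 rad/s and value of joint hasp_small between 1.55 and 2.45 rad); the robot touches nothing.
It fails at once if the small case's hasp was swung out of its standing position (below 1.55 or above 2.45 rad) (value of joint hasp_small below 1.55 rad or value of joint hasp_small above 2.45 rad).
It also fails if it takes over 29 s, if anything falls off the work surface, if the arm or the gripper's body presses on something with over 40 N, if the wrist force passes 120 N, or if a joint passes its speed limit or range.

## Working session

There is one attempt and no reset: what is moved stays moved. The work goes in short steps, Python scripts to look and compute and a shell command to move; the robot and the scene stay as the last step left them, time stands still between calls to the robot, and variables do not carry over. Pictures are saved under pics/ and viewed, about 8 in all and at most 12, crops included, and the job is handed in when it is done.

```bash
mkdir -p pics; ls; python3 - <<'E'
from cell import bot,eyes
import cv2,numpy as np
s=bot.get_state();print(s)
for n in("scene","top"):
    cv2.imwrite(f"pics/{n}0.png",eyes.capture(n)); m=eyes.camera_model(n);print(n,{k:np.round(v,4).tolist() for k,v in m.items()})
E
```

```text
pics
{'clock': 0.0, 'joint_pos': array([ 1.18402828e+00,  3.42723575e-01,  1.52503043e+00,  2.32078763e-05,
        1.27539828e+00, -1.46007207e-01]), 'joint_velocities': array([ 2.44937424e-04,  8.57581381e-04,  3.30789118e-04,  3.86148242e-04,
       -1.02933173e-03,  6.87386444e-05]), 'tau': array([ 4.90595357e-04, -4.33682799e+01, -2.46008205e+01, -1.36745566e-04,
        7.79443304e-03,  9.56576343e-06]), 'tool_pos': array([0.12501763, 0.5095196 , 0.25562081]), 'eef_rot': array([ 1.20093209e-01,  9.92762314e-01, -7.49388945e-04, -2.15992441e-04]), 'ft_force': array([ 0.05570285, -0.32218684, -0.59600842]), 'wrist_torque': array([0.00247798, 0.04992372, 0.02903513]), 'opening': 0.08540435267422086}
scene {'fx': 404.613, 'fy': 404.613, 'cx': 277.6802, 'cy': 215.0538, 'R': [[-0.6846, 0.7287, -0.0155], [0.5406, 0.4934, -0.6814], [-0.4889, -0.4749, -0.7318]], 't': [0.4651, -0.1733, 1.3199]}
top {'fx': 533.8828, 'fy': 533.8828, 'cx': 283.7402, 'cy': 207.9339, 'R': [[-0.0147, -0.9999, -0.0065], [-0.9806, 0.0157, -0.1956], [0.1957, 0.0035, -0.9807]], 't': [-0.0783, 0.5784, 1.4097]}
```

View pics/top0.png

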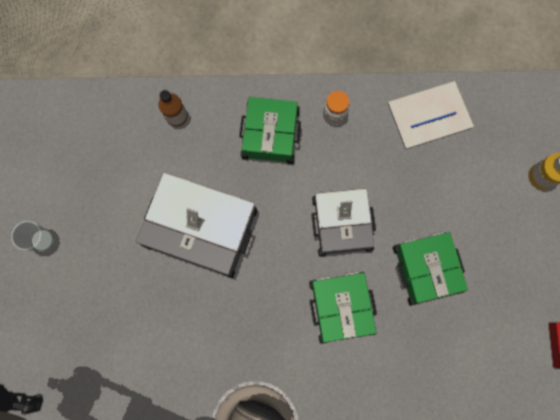

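View pics/scene0.png

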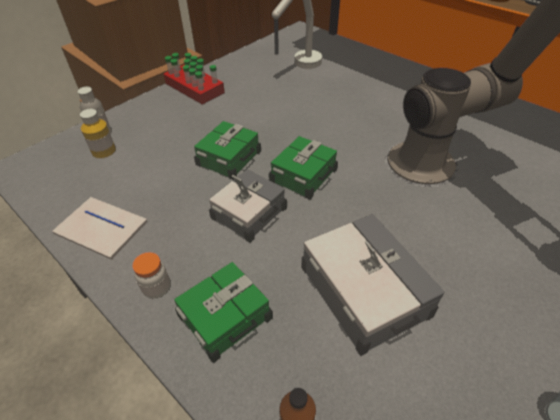

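Top view: two grey-and-white cases, the large one at (198,223) and the small one at (345,222). Three green lookalikes at (270,130), (432,268) and (344,307) are ruled out by colour. The large case's hasp stands at about (194,218), with its staple at about (187,242). The scene view agrees: large case at (370,275), hasp at (372,260). I'll confirm with an enlarged crop and measure.

```bash
cat > h.py <<'E'
import numpy as np,cv2
from cell import bot,eyes
from scipy.spatial.transform import Rotation as Ro
def ray(m,u,v):
    d=np.array([(u-m["cx"])/m["fx"],(v-m["cy"])/m["fy"],1.]);R=np.array(m["R"]);return -R.T@np.array(m["t"]),R.T@d
def onplane(m,u,v,z):
    c,d=ray(m,u,v);return c+d*(z-c[2])/d[2]
def proj(m,X):
    c=np.array(m["R"])@X+m["t"];return np.array([m["fx"]*c[0]/c[2]+m["cx"],m["fy"]*c[1]/c[2]+m["cy"]])
E
python3 - <<'E'
from h import *
a=cv2.imread("pics/top0.png");b=cv2.imread("pics/scene0.png")
m=eyes.camera_model("top")
hsv=cv2.cvtColor(a,cv2.COLOR_BGR2HSV)
w=((hsv[...,2]>150)&(hsv[...,1]<50)).astype(np.uint8)
for c in cv2.findContours(w,0,2)[0]:
    if cv2.contourArea(c)>800:
        (x,y),_,_=cv2.minAreaRect(c);P=[onplane(m,*p,.11) for p in cv2.boxPoints(cv2.minAreaRect(c))]
        if x<400: print(x,y,np.round(P,3).tolist(), cv2.boxPoints(cv2.minAreaRect(c)).round(1).tolist())
A=cv2.resize(a[165:285,130:270],None,fx=4,fy=4,interpolation=2)[:, :560]
B=cv2.resize(b[205:345,295:445],None,fx=480/140*1,fy=480/140,interpolation=2)
cv2.imwrite("pics/crop1.png",cv2.resize(np.hstack([A,B[:480,:514]]),(800,int(480*800/1074))))
E
```

```text
343.5346374511719 214.34652709960938 [[0.606, -0.172, 0.11], [0.617, -0.31, 0.11], [0.489, -0.316, 0.11], [0.478, -0.181, 0.11]] [[315.3999938964844, 193.10000610351562], [366.8999938964844, 187.89999389648438], [371.70001220703125, 235.60000610351562], [320.20001220703125, 240.8000030517578]]
196.80242919921875 217.4928436279297 [[0.506, 0.291, 0.11], [0.673, 0.241, 0.11], [0.583, -0.008, 0.11], [0.42, 0.047, 0.11]] [[140.0, 232.6999969482422], [161.0, 170.8000030517578], [253.60000610351562, 202.3000030517578], [232.60000610351562, 264.20001220703125]]
```

View pics/crop1.png

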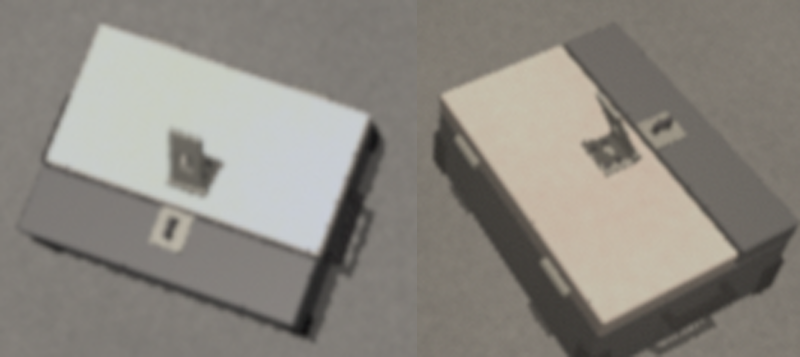

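The crop confirms it: the grey case with the white lid is the large one, its hasp is raised and leaning back, and the dark staple sits on a plate on the grey front deck at crop pixel (170,228), which is top pixel (187,241.5).

```bash
python3 - <<'E'
from h import *
m=eyes.camera_model("top");s=eyes.camera_model("scene")
f=lambda x,y:(130+x/2.98,165+y/2.98)
g=lambda x,y:(295+(x/.745-560)/3.4286,205+y/.745/3.4286)
for n,p in dict(bl=(100,25),br=(370,118),fl=(20,230),fr=(298,326),st=(170,230)).items(): print(n,onplane(m,*f(*p),.11 if n!='st' else .116).round(4))
for n,p in dict(bl=(598,328),br=(441,97),fl=(795,215),fr=(612,25),st=(662,128)).items(): print('s',n,onplane(s,*g(*p),.11 if n!='st' else .116).round(4))
P={n:onplane(m,*f(*p),.11)[:2] for n,p in dict(bl=(100,25),br=(370,118)).items()}
d=P['bl']-P['br'];yaw=np.arctan2(-d[0],d[1]);print("yaw",yaw,np.linalg.norm(d))
E
```

```text
bl [0.6663 0.2338 0.11  ]
br [ 0.5768 -0.0091  0.11  ]
fl [0.4813 0.2987 0.11  ]
fr [0.3937 0.054  0.11  ]
st [0.4785 0.1657 0.116 ]
s bl [0.6748 0.2363 0.11  ]
s br [ 0.5829 -0.002   0.11  ]
s fl [0.4794 0.2983 0.11  ]
s fr [0.4009 0.0625 0.11  ]
s st [0.4809 0.169  0.116 ]
yaw -0.35271592155819875 0.2588702178107651
```

```bash
cat >> h.py <<'E'
C=np.array([.532,.1465]);YAW=-.353
EX=np.array([np.cos(YAW),np.sin(YAW)]);EY=np.array([-EX[1],EX[0]])
H=np.array([*(C-.015*EX),.115])
def where():
    s=bot.get_state();T=Ro.from_quat(s["eef_rot"]).as_matrix();d=s["tool_pos"]-H
    des=np.c_[np.r_[-EX,0],np.r_[EY,0],[0,0,-1]]
    print("clk %.2f"%s["clock"],"rel hinge mm: ex %.1f ey %.1f tipz-hinge %.1f"%(d[:2]@EX*1e3,d[:2]@EY*1e3,(d[2]-bot.nose_length)*1e3),
     "rotvec tool",Ro.from_matrix(T.T@des).as_rotvec().round(3),"F",s["ft_force"].round(1),"open",round(s["opening"],3))
    return s,T
def goto(ex,ey,tz):
    s,T=where();P=np.r_[H[:2]+(ex*EX+ey*EY)/1e3,H[2]+tz/1e3+bot.nose_length]
    print("tool-axis mm",(T.T@(P-s["tool_pos"])*1e3).round(1))
E
python3 -c "
from h import *
print(bot.nose_length,H);goto(90,0,116)"
```

```text
0.025 [0.5179249  0.15168572 0.115     ]
clk 0.10 rel hinge mm: ex -492.4 ey 200.0 tipz-hinge 115.7 rotvec tool [-0.001 -0.     0.112] F [-0.6  0.4  0.7] open 0.085
tool-axis mm [-5.563e+02 -2.639e+02 -1.000e-01]
```

```bash
python3 -m creep '[{"grip":1,"translation":[0,0,0],"rotation":[0,0,0.112]},{"grip":1,"translation":[-36,-12.5,0],"rotation":[0,0,0]},{"grip":1,"translation":[-36,-12.5,0],"rotation":[0,0,0]},{"grip":1,"translation":[-36,-12.5,0],"rotation":[0,0,0]},{"grip":1,"translation":[-36,-12.5,0],"rotation":[0,0,0]},{"grip":1,"translation":[-36,-12.5,0],"rotation":[0,0,0]},{"grip":1,"translation":[-36,-12.5,0],"rotation":[0,0,0]},{"grip":1,"translation":[-36,-12.5,0],"rotation":[0,0,0]},{"grip":1,"translation":[-36,-12.5,0],"rotation":[0,0,0]},{"grip":1,"translation":[-36,-12.5,0],"rotation":[0,0,0]},{"grip":1,"translation":[-36,-12.5,0],"rotation":[0,0,0]},{"grip":1,"translation":[-36,-12.5,0],"rotation":[0,0,0]},{"grip":1,"translation":[-36,-12.5,0],"rotation":[0,0,0]},{"grip":1,"translation":[-36,-12.5,0],"rotation":[0,0,0]},{"grip":1,"translation":[-36,-12.5,0],"rotation":[0,0,0]}]'; python3 -c "
from h import *
goto(90,0,116)"
```

```text
clock: 1.6
tool_pos: [0.5465, 0.1578, 0.25]
eef_rot: [0.174, 0.985, -0.004, -0.004]
ft_force: [-0.5, 0.9, 0.6]
opening: -0.0002
clk 1.60 rel hinge mm: ex 24.7 ey 15.6 tipz-hinge 110.0 rotvec tool [-0.009 -0.007  0.003] F [-0.5  0.9  0.6] open -0.0
tool-axis mm [-65.2 -15.8  -6.4]
```

```bash
python3 -m creep '[{"grip":1,"translation":[-33,-8,-3],"rotation":[-0.009,-0.007,0]},{"grip":1,"translation":[-33,-8,-3],"rotation":[0,0,0]},{"grip":1,"translation":[0,0,0],"rotation":[0,0,0]}]'; python3 - <<'E'
from h import *
goto(90,0,45)
cv2.imwrite("pics/w1.png",eyes.capture("wrist"));cv2.imwrite("pics/t1.png",eyes.capture("top"));cv2.imwrite("pics/s1.png",eyes.capture("scene"))
b=cv2.imread("pics/s1.png");w=cv2.imread("pics/w1.png")
B=cv2.resize(b[180:345,285:445],(407,420),interpolation=2)
cv2.imwrite("pics/c2.png",np.hstack([w[:,90:480],B])[:, :800])
E
```

```text
clock: 1.9
tool_pos: [0.6074, 0.1142, 0.2534]
eef_rot: [0.176, 0.984, -0.001, -0.001]
ft_force: [-0.1, 0.1, -1.0]
opening: -0.0
clk 1.90 rel hinge mm: ex 96.9 ey -4.3 tipz-hinge 113.4 rotvec tool [-0.002 -0.002 -0.002] F [-0.1  0.1 -1. ] open -0.0
tool-axis mm [ 6.8  4.4 68.4]
```

View pics/c2.png

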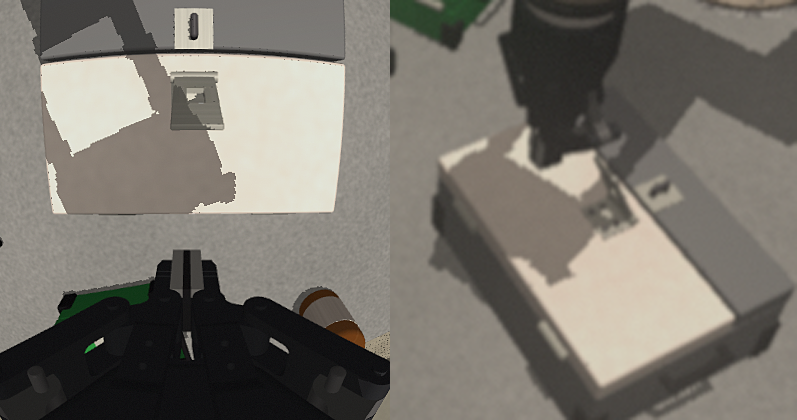

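The wrist view shows the hasp at crop (171–223, 72–128), leaning back. Its hinge side is at row 74, its tip edge at row 128, and the staple at (194,25). The shut fingers are behind it. I'll check the lateral offset.

```bash
python3 - <<'E'
from h import *
m=eyes.camera_model("wrist");R=np.array(m["R"]);c=-R.T@np.array(m["t"])
def wp(u,v,z):
    x=(u-m["cx"]);y=(v-m["cy"]);r=np.hypot(x,y);th=r/m["fx"]
    d=R.T@np.r_[np.sin(th)*np.array([x,y])/r,np.cos(th)];P=c+d*(z-c[2])/d[2]
    q=P-H;return (q[:2]@EX*1e3).round(1),(q[:2]@EY*1e3).round(1)
print(m["cx"],m["cy"],m["fx"])
print("staple",wp(284,25,.122),"hingeL/R",wp(262,73,.117),wp(307,73,.117),"case back L/R",wp(142,212,.11),wp(425,212,.11))
for z in(.17,.18,.185,.19,.195):print(z,wp(262,128,z),wp(313,128,z), "theta",[np.arcsin((z-.115)/.082)])
E
```

```text
276.29603628423365 201.49874742978852 325.19226210127806
staple (np.float64(-44.1), np.float64(3.1)) hingeL/R (np.float64(-6.8), np.float64(-13.6)) (np.float64(-7.1), np.float64(20.9)) case back L/R (np.float64(109.1), np.float64(-124.5)) (np.float64(108.9), np.float64(134.5))
0.17 (np.float64(31.4), np.float64(-11.4)) (np.float64(31.2), np.float64(20.1)) theta [np.float64(0.7351948751957842)]
0.18 (np.float64(30.5), np.float64(-10.9)) (np.float64(30.3), np.float64(19.0)) theta [np.float64(0.9151973716836765)]
0.185 (np.float64(30.0), np.float64(-10.7)) (np.float64(29.8), np.float64(18.5)) theta [np.float64(1.022969766188088)]
0.19 (np.float64(29.6), np.float64(-10.5)) (np.float64(29.4), np.float64(17.9)) theta [np.float64(1.154602046843654)]
0.195 (np.float64(29.1), np.float64(-10.3)) (np.float64(28.9), np.float64(17.3)) theta [np.float64(1.3494818844471053)]
```

```bash
cat >> h.py <<'E'
H[:2]+=-.005*EX+.004*EY
E
python3 -c "
from h import *
goto(75,0,48)"
```

```text
clk 2.05 rel hinge mm: ex 97.7 ey -6.4 tipz-hinge 113.6 rotvec tool [-0.002 -0.004  0.002] F [-0.7  0.8 -0.7] open -0.0
tool-axis mm [22.4  6.5 65.7]
```

```bash
python3 -m creep '[{"grip":1,"translation":[11,3,22],"rotation":[0,0,0]},{"grip":1,"translation":[11,3.5,22],"rotation":[0,0,0]},{"grip":1,"translation":[0,0,22],"rotation":[0,0,0]},{"grip":1,"translation":[15,0,0],"rotation":[0,0,0]},{"grip":1,"translation":[15,0,0],"rotation":[0,0,0]},{"grip":1,"translation":[15,0,0],"rotation":[0,0,0]},{"grip":1,"translation":[15,0,0],"rotation":[0,0,0]},{"grip":1,"translation":[0,0,0],"rotation":[0,0,0]}]'; python3 -c "
from h import *
goto(-37,0,48)"
```

```text
clock: 2.85
tool_pos: [0.5177, 0.1606, 0.1869]
eef_rot: [0.169, 0.986, -0.0, -0.003]
ft_force: [0.4, 1.1, -0.7]
opening: 0.0001
clk 2.85 rel hinge mm: ex 1.7 ey 4.3 tipz-hinge 46.9 rotvec tool [-0.001 -0.005  0.014] F [ 0.4  1.1 -0.7] open 0.0
tool-axis mm [38.7 -3.8 -0.9]
```

```bash
python3 -m creep '[{"grip":1,"translation":[13,-2,0],"rotation":[0,0,0.014]},{"grip":1,"translation":[13,-2,0],"rotation":[0,0,0]},{"grip":1,"translation":[12,0,0],"rotation":[0,0,0]},{"grip":1,"translation":[0,0,0],"rotation":[0,0,0]}]'; python3 - <<'E'
from h import *
goto(-66,0,25)
b=eyes.capture("scene");w=eyes.capture("wrist")
B=cv2.resize(b[180:345,285:445],(407,420),interpolation=2)
cv2.imwrite("pics/c3.png",np.hstack([w[:,90:480],B])[:, :800])
E
```

```text
clock: 3.25
tool_pos: [0.4792, 0.1721, 0.1884]
eef_rot: [0.174, 0.985, 0.001, -0.001]
ft_force: [-0.2, 0.2, 0.7]
opening: -0.0003
clk 3.25 rel hinge mm: ex -38.4 ey 1.8 tipz-hinge 48.4 rotvec tool [ 0.001 -0.002  0.003] F [-0.2  0.2  0.7] open -0.0
tool-axis mm [27.6 -1.8 23.5]
```

View pics/c3.png

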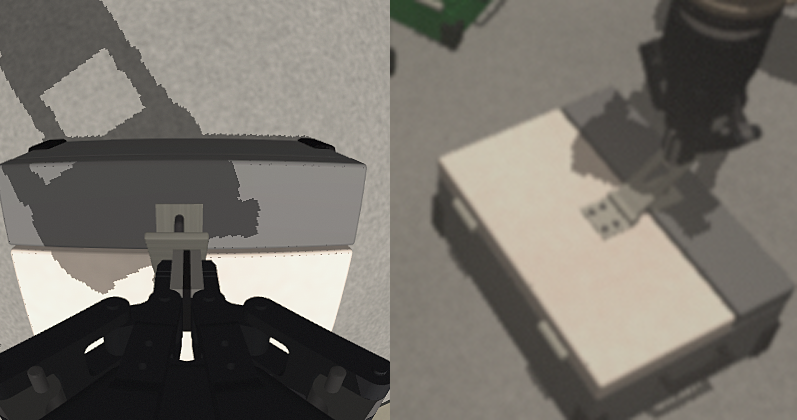

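The hasp has swung forward past upright to about 45°, with the fingers on its upper face at crop (185,265). I'll follow the arc down, staying outboard of the staple.

```bash
python3 -m creep '[{"grip":1,"translation":[7,-1,6],"rotation":[0,0,0]},{"grip":1,"translation":[7,-1,6],"rotation":[0,0,0]},{"grip":1,"translation":[5,0,6],"rotation":[0,0,0]},{"grip":1,"translation":[3,0,6],"rotation":[0,0,0]},{"grip":1,"translation":[0,0,0],"rotation":[0,0,0]}]'; python3 -c "
from h import *
goto(-66,0,6)"
```

```text
clock: 3.85
tool_pos: [0.4585, 0.1775, 0.1618]
eef_rot: [0.175, 0.985, 0.001, -0.0]
ft_force: [-0.6, -0.2, -0.1]
opening: 0.0002
clk 3.85 rel hinge mm: ex -59.7 ey -0.3 tipz-hinge 21.8 rotvec tool [ 0.001 -0.     0.002] F [-0.6 -0.2 -0.1] open 0.0
tool-axis mm [ 6.3  0.3 15.8]
```

```bash
python3 -m creep '[{"grip":1,"translation":[3,0,5],"rotation":[0,0,0]},{"grip":1,"translation":[3,0,5],"rotation":[0,0,0]},{"grip":1,"translation":[0,0,4],"rotation":[0,0,0]},{"grip":1,"translation":[0,0,2],"rotation":[0,0,0]},{"grip":1,"translation":[0,0,0],"rotation":[0,0,0]}]'; python3 -c "
from h import *
goto(-66,0,2)"
```

```text
clock: 4.35
tool_pos: [0.4524, 0.1798, 0.1441]
eef_rot: [0.175, 0.985, 0.001, -0.0]
ft_force: [1.3, -0.0, 1.2]
opening: -0.0002
clk 4.35 rel hinge mm: ex -66.2 ey -0.2 tipz-hinge 4.1 rotvec tool [ 0.001 -0.001  0.002] F [ 1.3 -0.   1.2] open -0.0
tool-axis mm [-0.2  0.2  2.1]
```

```bash
python3 -m creep '[{"grip":1,"translation":[0,0,1.5],"rotation":[0,0,0]},{"grip":1,"translation":[0,0,1],"rotation":[0,0,0]},{"grip":1,"translation":[0,0,0],"rotation":[0,0,0]}]'; python3 -c "
from h import *
goto(-66,0,2)"
```

```text
clock: 4.65
tool_pos: [0.4525, 0.1799, 0.142]
eef_rot: [0.175, 0.985, 0.001, -0.0]
ft_force: [0.3, -0.2, 1.0]
opening: 0.0008
clk 4.65 rel hinge mm: ex -66.1 ey -0.2 tipz-hinge 2.0 rotvec tool [ 0.001 -0.001  0.002] F [ 0.3 -0.2  1. ] open 0.001
tool-axis mm [-0.1  0.2 -0. ]
```

```bash
python3 -m creep '[{"grip":1,"translation":[0,0,1],"rotation":[0,0,0]},{"grip":1,"translation":[0,0,1],"rotation":[0,0,0]},{"grip":1,"translation":[0,0,0],"rotation":[0,0,0]}]'; python3 -c "
from h import *
goto(-66,0,2)"
```

```text
clock: 4.95
tool_pos: [0.4525, 0.1799, 0.1421]
eef_rot: [0.175, 0.985, 0.001, 0.0]
ft_force: [-0.2, -0.3, -0.0]
opening: -0.0002
clk 4.95 rel hinge mm: ex -66.1 ey -0.1 tipz-hinge 2.1 rotvec tool [0.002 0.    0.002] F [-0.2 -0.3 -0. ] open -0.0
tool-axis mm [-0.1  0.1  0.1]
```

The tip is stopped at 2 mm above the hinge axis, which is the closed strap's upper-face height, so the hasp looks flat. I'll lift clear, back off and look.

```bash
python3 -m creep '[{"grip":1,"translation":[0,0,-10],"rotation":[0,0,0]},{"grip":1,"translation":[0,0,-30],"rotation":[0,0,0]},{"grip":1,"translation":[0,0,-40],"rotation":[0,0,0]},{"grip":1,"translation":[-30,0,-30],"rotation":[0,0,0]},{"grip":1,"translation":[-40,0,0],"rotation":[0,0,0]},{"grip":1,"translation":[-40,0,0],"rotation":[0,0,0]},{"grip":1,"translation":[0,0,0],"rotation":[0,0,0]},{"grip":1,"translation":[0,0,0],"rotation":[0,0,0]}]'; python3 - <<'E'
from h import *
where()
b=eyes.capture("scene");w=eyes.capture("wrist")
B=cv2.resize(b[160:345,195:445],(0,0),fx=1.64,fy=2.27,interpolation=2)[:420]
B=cv2.copyMakeBorder(B,0,420-len(B),0,0,0)
cv2.imwrite("pics/c4.png",np.hstack([w[:,90:480],B])[:, :800])
E
```

```text
clock: 5.75
tool_pos: [0.5588, 0.1405, 0.2606]
eef_rot: [0.174, 0.985, 0.001, 0.002]
ft_force: [-0.5, -0.1, 0.1]
opening: 0.0001
clk 5.75 rel hinge mm: ex 47.3 ey -0.3 tipz-hinge 120.6 rotvec tool [0.003 0.004 0.003] F [-0.5 -0.1  0.1] open 0.0
```

View pics/c4.png

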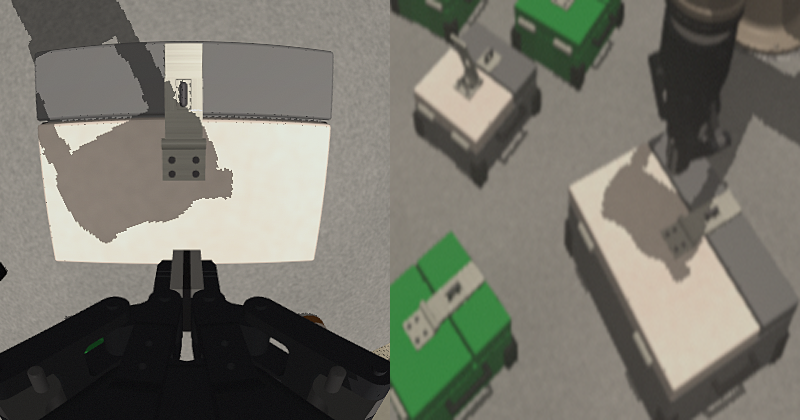

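The hasp lies forward over the deck, with the staple showing through its slot at crop (184,94). The small hasp still stands at (465,60) on the right. I'll check the tip length numerically before handing in.

```bash
python3 - <<'E'
from h import *
m=eyes.camera_model("wrist");R=np.array(m["R"]);c=-R.T@np.array(m["t"])
def wp(u,v,z):
    x=(u-m["cx"]);y=(v-m["cy"]);r=np.hypot(x,y);th=r/m["fx"]
    d=R.T@np.r_[np.sin(th)*np.array([x,y])/r,np.cos(th)];P=c+d*(z-c[2])/d[2]
    q=P-H;return (q[:2]@EX*1e3).round(1),(q[:2]@EY*1e3).round(1)
print("tip flat",wp(274,43,.117),"tip if 12mm up",wp(274,43,.131),"deck front edge",wp(350,43,.11),"width",wp(255,60,.117),wp(293,60,.117))
from cell import workorder
s=bot.get_state();print(s["ft_force"].round(1),np.abs(s["joint_velocities"]).max().round(4))
workorder.close_job()
E
```

```text
tip flat (np.float64(-76.6), np.float64(-2.0)) tip if 12mm up (np.float64(-74.4), np.float64(-1.9)) deck front edge (np.float64(-80.2), np.float64(59.9)) width (np.float64(-62.9), np.float64(-16.8)) (np.float64(-62.9), np.float64(12.9))
[-0.9 -0.2  0.6] 0.0168
the job is handed in; nothing more can be done
```

I closed the larger case's hasp and handed the job in at about 6 s of the 29 s allowed. With the gripper shut, I swung the hasp forward from behind, pressed it down just beyond the staple, then lifted away.

- **Hasp flat:** while pressing, the fingertips stopped 2 mm above the hinge axis. That is the stated height of the strap's upper face when closed, and another 2 mm of commanded press did not move it. The force reading there stayed near 0–1 N, so it is the height that shows the hasp is flat, not the force.
- **Staple and small hasp:** in the last pictures the staple shows through the slot and the small case's hasp is still standing. I judged the small hasp by eye and did not measure its angle. The arm never went near it.
- **Robot clear:** the fingertips ended about 120 mm above the hinge axis, touching nothing, with about 1 N on the wrist sensor.
- **One disagreement:** the wrist camera put the strap tip 77 mm from the hinge instead of 82 mm. The case's front edge read about 5 mm short as well (80 mm instead of 85 mm), so I take it as an error in my estimate of the case position. This camera check cannot tell flat from slightly raised.

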